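Shut the gas and uncouple the transfer line

ROBOT

A 6-joint arm with a two-finger parallel gripper is mounted at the origin on the work surface. World frame = base frame: x ahead of the robot, y to its left, z up, the work surface at z = 0. Lengths are in m, angles in degrees, forces in N, time in s.
With the tool pointing down it reaches from about 0.225 to 0.875 m from the base axis. Payload 3.4 kg.
Tool frame: the origin (TCP) lies on the centre line of the jaws, within the pads' length; the fingertips stand 8 mm ahead of it and the grasp point (between the pads) lies 11 mm behind it; z points along the fingers, y is the line along which they close (so a half turn about z gives the same grasp; the last joint's range is limited). The gripper opens to 85 mm and grips with 20 to 120 N. Pads are 22 mm wide; open, the fingers measure 114 mm over their backs; the gripper's body (76 mm by 85 mm) begins 54 mm behind the grasp point. The pads swing forward as they close: fully open they stand 13 mm farther back than shut.
Start: joints at [61.192, 15.808, 86.224, -0, 77.962, -6.933], TCP at [0.214, 0.534, 0.202] pointing down, gripper open.
Joint ranges: [-165.64, 165.64], [-43.16, 119.46], [12.63, 154.43], [-67.54, 247.53], [6.08, 155.33], [-154.97, 154.97]. Speed limits (degrees/s): [147.25, 147.25, 180, 180, 180, 180].

INTERFACE

Orientations are given as [roll, pitch, yaw] about the fixed x, y, z axes, in that order (R = Rz(yaw) Ry(pitch) Rx(roll)).
In Python, from bench import sense, viewer, ticket gives the robot as it stands.
- The arm moves only by the tool play_rows, never from a script. Its arguments are lists of equal length, an entry for each row: "grip": the closure, from 0 (fully open) to 1 (shut); "slide": the shift along the tool's x, y, z in units of 0.25 m (1.0 is 0.25 m), a list of three; "turn": the turn about the tool's z in units of 90 degrees (1.0 is 90 degrees). A call has 1 to 10 rows; each row shifts and turns the commanded pose from where the row before left it, along the tool's axes as they then stand; what a row does not reach is not made up. A row lasts 1/12 s, in which the tool goes at most 41.7 mm and 7.16 degrees, less where a joint would pass 70% of its speed; a pose out of reach is approached as far as the arm can. A call with a number of a shift or a turn outside -1 to 1 is refused whole. A call with a gripper value outside its range is refused whole. The fingers move at their own pace and stop on an object; the grip force is fixed at half the most. Time passes only in rows, so rows that do not move let the fingers close. It gives the time, the measured TCP pose, the force, the opening and the grip force at its end, in the units of the state.
- sense(): the state, without advancing time (a new reading comes with each control period).
- viewer.camera(name): name is "scene" or "top"; returns the picture (384x512x3 uint8, red, green, blue); there is no depth.
- viewer.camera_params(name): a dict with "fx", "fy", "cx", "cy" (pixels), "extrinsics" (4x4, takes a point from world to camera coordinates). Camera axes: x right, y up, looking along -z (the intrinsics and any distortion apply to the point x, -y, -z); pixel columns grow to the right and rows downward; lengths in m; the calibration is good to about 2 mm. A picture is of the moment at which its call begins. camera_params takes no time and is no camera call.
- ticket.close_job(): hands the job in; it is judged then, once.
The state is a dict: "t": time; "joint_pos": joint angles; "qd": joint speeds; "joint_torque": joint torques, N m; "tcp_pos": TCP position; "orientation": TCP orientation; "ft_force": force on the tool from outside, world axes, zero at the start; "moment": the same for the moment, N m; "opening": finger opening in m; "finger_force": force on a finger pad.
Only numpy, scipy, OpenCV 4.12 (cv2) and the standard library are available. Lean on these libraries where they do the work, as an engineer would, in place of code of your own. Each camera call takes 0.05 s, during which the arm holds its last target. There are 200 camera calls.

TASK

The seal in the transfer line's coupler is due for a change: first shut the yellow quarter-turn valve fully, then pull the red spring latch sideways, lift the coupler off its ball and hold it up at least 5 cm above its seat. Finish still gripping it by the latch tab and holding it there, steady, and leave the things lying about undisturbed.

Things in the scene. Friction and masses are not known exactly. Their poses are not given: they have to be found in the camera images.
- dock: the coupling stand, bolted down: an aluminium base plate 10 thick carrying pipe, valve, ball nipple and swivel bracket. Origin on the bench top, under the centre of the ball; x runs under the transfer line from the ball to the swivel, y along the supply pipe from the ball to the valve, z up
- ball (a point): centre of the steel ball nipple (32 across, cut off flat 9 below its centre to a shoulder 31 across, neck 14 across), 90 above the bench; the coupler cup sits on it
- valve_stem (a point): turning axis (vertical) of the quarter-turn shut-off valve, 115 from the ball in the stand's +y, at mid-height of the lever's grip (76 above the bench)
- lever_grip (a point): middle of the yellow grip of the valve lever, 70 from the stem; the grip is 60 long, 14 wide and 10 high (71 to 81 above the bench) and ends 97 from the stem. Nothing stands beside the lever above 55 over the bench within its quarter turn
- valve (a joint): angle of the valve lever in rad: 0 = shut, at its stop, lever across the supply pipe and pointing in the stand's +x; 1.57 = fully open, at its stop, lever along the pipe and pointing in the stand's +y. It is shut by turning clockwise seen from above. Friction of about 3 N at the grip; stays where left
- line (a joint): angle of the transfer line on its swivel in rad: 0 = coupler seated on the ball, line level; grows as the coupler end is lifted (up to 1.0). It falls back by its own weight if let go (about 2.5 to 5 N at the coupler)
- swivel (a point): swivel axis of the transfer line, 240 from the ball along the stand's +x, 95 above the bench; the axis lies along the stand's y. The line is a rigid black and white jacketed tube 35 across
- coupler (a point): a point in the round aluminium coupler cup (48 across, from 17 below to 28 above this point) at the free end of the transfer line; coincides with point ball when seated. Lifted by 5 cm at line = 0.21
- latch (a joint): travel of the spring latch in m: 0 = closed, its tongue under the ball's shoulder so that the coupler cannot be lifted; pulled in the stand's -y, away from the coupler, it frees the ball from 0.009 on and stops at 0.014. The spring pulls it back shut with 4.5 N closed to 11 N at the stop, and it snaps back if let go. It slides in the coupler and rises with it
- tab_grip (a point): grip point of the red upright pull tab of the latch, 60 from the coupler's axis in the stand's -y when closed, 117 above the bench when seated. The tab is 10 thick (stand's y), 26 wide (stand's x) and reaches from 49 below to 12 above this point; 31 free between tab and coupler cup, above a spring barrel whose top is 86 above the bench; the other side is free
- wrench: open-ended spanner, 150 long, lying on the bench in front of the stand; a bystander. Origin at the underside
- jar: glass jar with blue cap, 54 across, 85 tall, standing on the terracotta tile to the right of the stand; a bystander. Origin at the middle of its underside
- tin: flat round aluminium tin, 61 across, 23 tall, right of the transfer line; a bystander. Origin at the middle of its underside
- screwdriver: screwdriver with orange handle lying right of the stand; a bystander. Origin at the underside
- spray: white leak-test bottle with red cap, 56 across, 150 tall, left of the stand; a bystander. Origin at the middle of its underside
- case: grey closed sample case, 80 x 110 x 30, left of the stand; a bystander. Origin at the middle of its underside
- seal: spare green sealing ring, 34 across, 6 tall, lying in front of the valve; a bystander. Origin at the middle of its underside

How it is judged (in metres and radians):
On the way, in this order (a step that is already met when the one before it is completed fails the run):
1. the valve is shut, lever across the pipe at its stop (value of joint valve below 0.09 rad), for 0.2 s.
2. the latch is pulled clear of the ball while the coupler is still seated (value of joint latch above 0.0075 m and value of joint line below 0.04 rad), for 0.02 s.
3. the coupler is lifted off the ball (value of joint line above 0.2 rad), for 0.2 s.
At the end, for the whole second after the job is handed in: Valve shut (within 0.09 rad of its stop); line raised by more than 0.20 rad (about 5 cm at the coupler) and still (under 0.06 rad/s), held by the fingers on the latch tab (over 1 N), the ball carrying nothing; every bystander within 25 mm of where it stood (value of joint valve below 0.09 rad and value of joint line above 0.2 rad and contact force between the fingers and latch above 1 N and contact force between each of dock_c1, dock_c0 and line below 0.1 N and not (velocity of joint line above 0.06 rad/s or velocity of joint line below -0.06 rad/s) and distance of each of wrench, jar, tin, screwdriver, spray, case, seal from where it was at the start of the episode below 0.025 m); the arm keeps its last pose, push and grip.
It fails at once if the coupler was taken off with the valve still open (value of joint line above 0.06 rad and value of joint valve above 0.15 rad).
It fails at once if a bystander was knocked (moved over 25 mm) (distance of any of wrench, jar, tin, screwdriver, spray, case, seal from where it was at the start of the episode above 0.025 m).
It also fails if it takes over 51 s, if anything falls off the work surface, if the arm or the gripper's body presses on something with over 40 N, if the wrist force passes 120 N, or if a joint passes its speed limit or range.

## Working session

There is one attempt and no reset: what is moved stays moved. The work goes in short steps, Python scripts to look and compute and a tool call to move; the robot and the scene stay as the last step left them, time stands still between calls to the robot, and variables do not carry over. Pictures are saved under pics/ and viewed, at most 10 in all, crops included, and the job is handed in when it is done.

Besides the shell and the picture viewer there is one more tool, called after ">>>" as name(argument=value, ...), one argument or row to a line, values as JSON. play_rows: Moves the arm, as the interface text tells. Its arguments: {"type":"object","properties":{"grip":{"type":"array"},"slide":{"type":"array"},"turn":{"type":"array"}},"required":["grip","slide","turn"]}

```bash
mkdir -p pics; python3 - <<'E'
from bench import sense, viewer
import cv2
for n in("scene","top"):
    im=viewer.camera(n); cv2.imwrite(f"pics/{n}0.png",cv2.resize(im[:,:,::-1],(768,576),interpolation=cv2.INTER_CUBIC))
    p=viewer.camera_params(n); print(n,{k:(v if k!="extrinsics" else [[round(float(x),4) for x in r] for r in v]) for k,v in p.items()})
s=sense(); print(s)
E
```

```text
scene {'fx': 371.41917333625867, 'fy': 371.41917333625867, 'cx': 261.7978638486137, 'cy': 192.59160183345904, 'extrinsics': [[0.7703, 0.6376, 0.0099, -0.4734], [-0.3918, 0.461, 0.7962, 0.1401], [0.5031, -0.6172, 0.6049, -1.3769], [0.0, 0.0, 0.0, 1.0]]}
top {'fx': 355.77275650367125, 'fy': 355.77275650367125, 'cx': 259.58235332149366, 'cy': 193.80034889405889, 'extrinsics': [[-0.0117, -0.9999, -0.0053, -0.0029], [0.9956, -0.0121, 0.0927, -0.621], [-0.0927, -0.0042, 0.9957, -0.9718], [0.0, 0.0, 0.0, 1.0]]}
{'t': 0.1, 'joint_pos': array([ 6.11924914e+01,  1.58435964e+01,  8.62873966e+01, -1.68097997e-03,
        7.79629513e+01, -6.93364122e+00]), 'qd': array([-0.0741237 , -0.0175136 , -0.11702316, -0.03553798, -0.03042428,
       -0.0536015 ]), 'joint_torque': array([ 1.70225670e-03, -4.17702377e+01, -2.46405047e+01, -1.50732321e-04,
        5.87253337e-03, -5.56814098e-05]), 'tcp_pos': array([0.21399567, 0.53313512, 0.20123423]), 'orientation': array([-1.79906544e+02, -9.70949394e-03,  1.58126477e+02]), 'ft_force': array([ 0.83424582, -0.10426211, -1.34059437]), 'moment': array([0.02743552, 0.03418791, 0.00381504]), 'finger_force': 0.0, 'opening': 0.08525096389167033}
```

View pics/scene0.png

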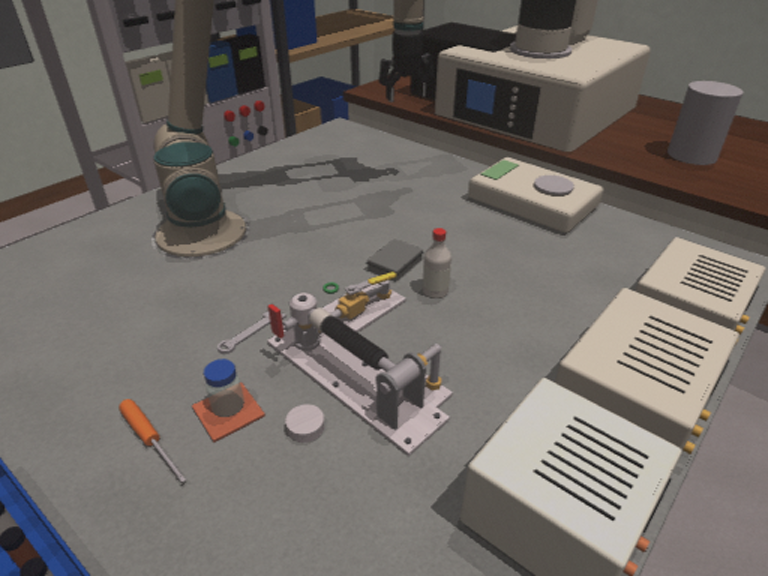

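View pics/top0.png

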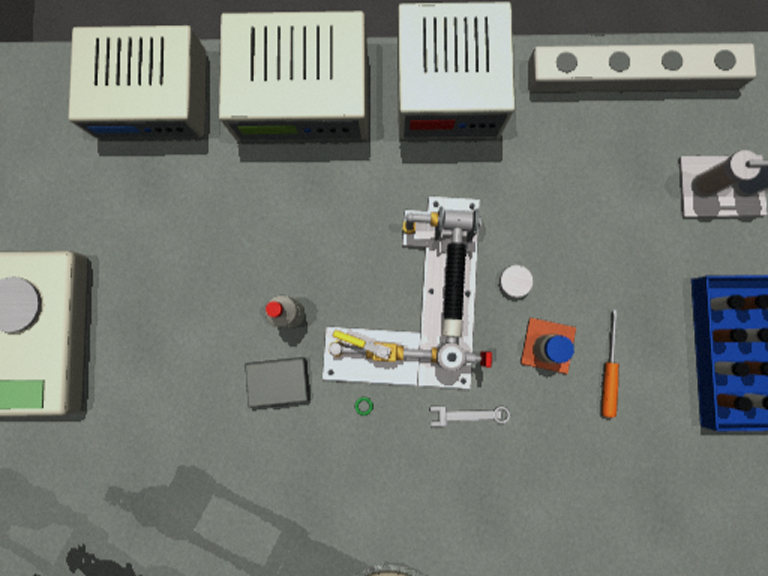

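The scene picture shows the dock with the coupler top near (303,299), the red tab near (276,320) and the yellow grip near (383,279). The top picture shows the coupler at (453,356), tab at (487,359), swivel at (459,221), yellow grip at (349,339) and stem at about (383,352). Both pictures are enlarged 1.5x. The lever is almost along the pipe.

```bash
cat > h.py <<'E'
import numpy as np, cv2
from scipy.optimize import least_squares
from bench import sense, viewer
P={n:viewer.camera_params(n) for n in("scene","top")}
def proj(n,X):
    p=P[n];E=np.array(p["extrinsics"]);c=E[:3,:3]@np.asarray(X,float)+E[:3,3]
    return np.array([p["cx"]+p["fx"]*c[0]/-c[2],p["cy"]+p["fy"]*-c[1]/-c[2]])
def ray(n,uv,z):
    p=P[n];E=np.array(p["extrinsics"]);d=np.array([(uv[0]-p["cx"])/p["fx"],-(uv[1]-p["cy"])/p["fy"],-1])
    d=E[:3,:3].T@d;o=-E[:3,:3].T@E[:3,3];return o+d*(z-o[2])/d[2]
def dock(q,X):
    c,s=np.cos(q[2]),np.sin(q[2]);return np.array([q[0]+c*X[0]-s*X[1],q[1]+s*X[0]+c*X[1],X[2]])
def blob(n,lo,hi,box):
    h=cv2.cvtColor(viewer.camera(n),cv2.COLOR_RGB2HSV);m=cv2.inRange(h,lo,hi)
    x0,y0,x1,y1=box;k=np.zeros_like(m);k[y0:y1,x0:x1]=m[y0:y1,x0:x1]
    v,u=np.nonzero(k);return u.mean(),v.mean(),len(u),u.min(),u.max(),v.min(),v.max()
E
python3 - <<'E'
from h import *
r=lambda b:[round(float(x),1) for x in b]
ty=blob("top",(22,120,120),(34,255,255),(215,210,260,236));tr=blob("top",(0,130,60),(8,255,255),(312,225,335,250))
tr2=blob("top",(172,130,60),(180,255,255),(312,225,335,250)) if 0 else None
sy=blob("scene",(22,120,120),(34,255,255),(240,175,270,195));sr=blob("scene",(0,130,60),(8,255,255),(175,198,192,228))
for b in(ty,tr,sy,sr):print(r(b))
obs=[("top",(453/1.5,356/1.5),(0,0,.118)),("scene",(303/1.5,299/1.5),(0,0,.118)),("top",tr[:2],(0,-.060,.12)),("scene",sr[:2],(0,-.060,.0985)),("top",(459/1.5,221/1.5),(.24,0,.112))]
f=lambda q:np.concatenate([proj(n,dock(q,X))-uv for n,uv,X in obs]+[(proj(n,dock(q,(.070*np.cos(q[3]),.115+.070*np.sin(q[3]),.078)))-uv) for n,uv in(("top",ty[:2]),("scene",sy[:2]))])
s=least_squares(f,[.6,-.05,0,1.4],loss="soft_l1");q=s.x
print("dock",q[:2],np.degrees(q[2]),"valve",q[3]);print(np.round(f(q).reshape(-1,2),1).tolist())
for k,X in dict(ball=(0,0,.09),stem=(0,.115,.076),tab=(0,-.06,.117),grip=(.07*np.cos(q[3]),.115+.07*np.sin(q[3]),.076),swivel=(.24,0,.095)).items():print(k,np.round(dock(q,X),4))
for k,uv,z in(("jar",(559,348),.085),("spray",(275,310),.15),("case",(277,382),.03),("seal",(364,406),.006)):print(k,np.round(ray("top",(uv[0]/1.5,uv[1]/1.5),z),3))
E
```

```text
[234.5, 225.9, 113.0, 222.0, 259.0, 220.0, 231.0]
[324.5, 238.8, 53.0, 320.0, 327.0, 234.0, 244.0]
[254.5, 184.7, 63.0, 246.0, 263.0, 181.0, 188.0]
[184.6, 212.1, 72.0, 179.0, 188.0, 203.0, 224.0]
dock [ 0.50008079 -0.11518984] -4.215553570938757 valve 1.2962861230067626
[[-0.6, 0.2], [-0.8, -1.1], [0.8, 0.2], [-1.0, 2.2], [-0.2, -2.3], [-3.1, -0.3], [0.3, -0.1]]
ball [ 0.5001 -0.1152  0.09  ]
stem [ 5.085e-01 -5.000e-04  7.600e-02]
tab [ 0.4957 -0.175   0.117 ]
grip [0.5324 0.0653 0.076 ]
swivel [ 0.7394 -0.1328  0.095 ]
jar [ 0.511 -0.306  0.085]
spray [0.58  0.177 0.15 ]
case [0.454 0.199 0.03 ]
seal [0.406 0.04  0.006]
```

```bash
cat >> h.py <<'E'
def unit(d): # world displacement -> tool slide units
    from scipy.spatial.transform import Rotation as R
    return np.round(R.from_euler("xyz",sense()["orientation"],degrees=True).inv().apply(d)/.25,3)
E
python3 - <<'E'
from h import *
ty=blob("top",(25,120,120),(34,255,255),(215,210,246,236));sy=blob("scene",(25,120,120),(34,255,255),(240,175,270,195))
tr=(324.5,238.8)
print(ty,sy)
# base-plate corners and hose axis
c=[ray("top",(u/1.5,v/1.5),.01) for u,v in((480,200),(470,387),(324,379),(418,385),(327,327))]
a=lambda p,q:np.degrees(np.arctan2(*(q-p)[:2][::-1]))
print("right edge dir",a(c[1],c[0]),"front edge",a(c[3],c[2])-90)
h0,h1=ray("top",(455/1.5,310/1.5),.093),ray("top",(461/1.5,221/1.5),.095);print("hose",a(h0,h1),h0,h1)
obs=[("top",(453/1.5,356/1.5),(0,0,.118)),("scene",(303/1.5,299/1.5),(0,0,.118)),("top",tr,(0,-.060,.125))]
f=lambda q:np.concatenate([proj(n,dock(q,X))-uv for n,uv,X in obs]+[(proj(n,dock(q,(.070*np.cos(q[3]),.115+.070*np.sin(q[3]),.080)))-uv) for n,uv in(("top",ty[:2]),("scene",sy[:2]))])
s=least_squares(f,[.5,-.115,-.07,1.3],loss="soft_l1");q=s.x
print(q[:2],np.degrees(q[2]),q[3]);print(np.round(f(q).reshape(-1,2),1).tolist())
E
```

```text
(np.float64(232.66326530612244), np.float64(225.57142857142858), 98, np.int64(223), np.int64(243), np.int64(220), np.int64(231)) (np.float64(254.29032258064515), np.float64(184.09677419354838), 31, np.int64(247), np.int64(263), np.int64(181), np.int64(187))
right edge dir -4.563456461432337 front edge -4.254446440782743
hose -5.086454644198329 [ 0.57964268 -0.12483354  0.093     ] [ 0.73711808 -0.13885032  0.095     ]
[ 0.50066113 -0.11583737] -2.842721342029159 1.234816986750485
[[-0.3, -0.0], [-0.9, -0.9], [1.4, -0.5], [-0.8, -0.1], [0.2, 0.2]]
```

>>> play_rows(
  grip=[1,1,1,1,1,1,1,1,1,1],
  slide=[
    [0,0,0],
    [0,0,0],
    [0,0,0],
    [-0.08,-0.107,0],
    [-0.08,-0.107,0],
    [-0.08,-0.107,0],
    [-0.08,-0.107,0],
    [-0.08,-0.107,0],
    [-0.08,-0.107,0],
    [-0.08,-0.107,0],
  ],
  turn=[-0.065,-0.065,-0.065,0,0,0,0,0,0,0],
)

```text
t: 1.23
tcp_pos: [0.3403, 0.335, 0.2022]
orientation: [180.0, 0.0, 175.7]
ft_force: [1.1, -0.3, 0.6]
opening: -0.0004
finger_force: 0.0
```

>>> play_rows(
  grip=[1,1,1,1,1,1,1,1,1,1],
  slide=[
    [-0.08,-0.107,0],
    [-0.08,-0.107,0],
    [-0.08,-0.107,0],
    [-0.08,-0.107,0],
    [-0.08,-0.107,0],
    [-0.08,-0.107,0],
    [-0.08,-0.107,0],
    [-0.08,-0.107,0],
    [0,0,0],
    [0,0,0],
  ],
  turn=[0,0,0,0,0,0,0,0,0,0],
)

```text
t: 2.07
tcp_pos: [0.4839, 0.1095, 0.2019]
orientation: [180.0, -0.0, 175.5]
ft_force: [-0.9, -0.3, 0.7]
opening: -0.0003
finger_force: 0.0
```

>>> play_rows(
  grip=[1,1,1,1,1,1,1],
  slide=[
    [-0.096,-0.103,0],
    [0,0,0],
    [0,0,0.132],
    [0,0,0.132],
    [0,0,0.132],
    [0,0,0.132],
    [0,0,0],
  ],
  turn=[0,0,0,0,0,0,0],
)

```text
t: 2.65
tcp_pos: [0.499, 0.0844, 0.0647]
orientation: [-180.0, -0.7, 175.7]
ft_force: [-1.8, 0.1, -0.7]
opening: 0.0002
finger_force: 0.0
```

```bash
python3 - <<'E'
from h import *
a=viewer.camera("top")[190:260,200:345,::-1];cv2.imwrite("pics/a.png",cv2.resize(a,None,fx=5.5,fy=5.5,interpolation=cv2.INTER_CUBIC))
s=sense();print(s["tcp_pos"],s["ft_force"])
Y=np.radians(-4.4);q=(.5003,-.1155,Y)
R=np.array([[np.cos(Y),np.sin(Y)],[-np.sin(Y),np.cos(Y)]])
print("dock xy",R@(s["tcp_pos"][:2]-q[:2]))
for a in np.arange(1.25,-.1,-.125):
    n=.007+.011*abs(np.sin(a))+.0145*abs(np.cos(a));r=.072
    print(round(a,2),np.round([r*np.cos(a)-n*np.sin(a),.115+r*np.sin(a)+n*np.cos(a)],4))
E
```

```text
[0.50147598 0.08440313 0.06756177] [-0.51034759  0.6358012   0.47667486]
dock xy [-0.01416386  0.19940418]
1.25 [0.0018 0.1903]
1.12 [0.0101 0.19  ]
1.0 [0.0186 0.1886]
0.88 [0.0272 0.1861]
0.75 [0.0356 0.1824]
0.62 [0.0436 0.1776]
0.5 [0.0512 0.1715]
0.38 [0.058  0.1642]
0.25 [0.0639 0.1558]
0.12 [0.0686 0.1466]
0.0 [0.072  0.1365]
```

View pics/a.png

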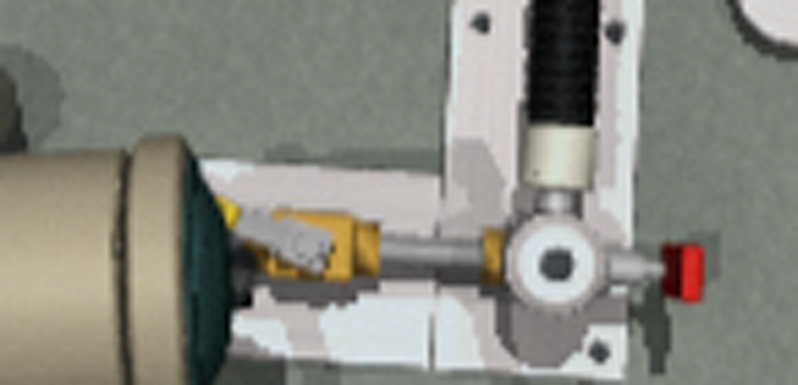

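The wrist hides the lever end, while the stem, coupler and red tab (685,272 in the crop) sit where expected and there is no contact yet. I'll start the push.

>>> play_rows(
  grip=[1,1,1,1,1,1,1,1],
  slide=[
    [-0.048,-0.018,0],
    [-0.048,-0.018,0],
    [-0.034,-0.006,0],
    [-0.034,-0.01,0],
    [-0.034,-0.015,0],
    [-0.032,-0.019,0],
    [-0.03,-0.024,0],
    [0,0,0],
  ],
  turn=[0,0,0,0,0,0,0,0],
)

```text
t: 3.37
tcp_pos: [0.57, 0.0495, 0.0701]
orientation: [-180.0, 0.1, 175.6]
ft_force: [-0.4, -0.6, -0.1]
opening: 0.0002
finger_force: 0.0
```

>>> play_rows(
  grip=[1,1,1,1,1,1,1],
  slide=[
    [-0.027,-0.029,0],
    [-0.024,-0.034,0],
    [-0.019,-0.037,0],
    [-0.014,-0.04,0],
    [0,0,0],
    [0,0,0],
    [0,0,0],
  ],
  turn=[0,0,0,0,0,0,0],
)

```text
t: 3.95
tcp_pos: [0.5858, 0.0146, 0.0699]
orientation: [180.0, -0.0, 175.6]
ft_force: [-1.4, 1.3, 1.1]
opening: 0.0002
finger_force: 0.0
```

```bash
python3 - <<'E'
from h import *
a=viewer.camera("scene")[150:280,150:310,::-1];cv2.imwrite("pics/b.png",cv2.resize(a,None,fx=4.5,fy=4.5,interpolation=cv2.INTER_CUBIC))
s=sense();print(s["tcp_pos"],s["ft_force"])
Y=np.radians(-4.4);R=np.array([[np.cos(Y),np.sin(Y)],[-np.sin(Y),np.cos(Y)]])
print("dock xy",R@(s["tcp_pos"][:2]-(.5003,-.1155)))
E
```

```text
[0.58577151 0.01481316 0.06997256] [-0.10035963 -0.32132443 -0.3025468 ]
dock xy [0.0752221  0.13648638]
```

View pics/b.png

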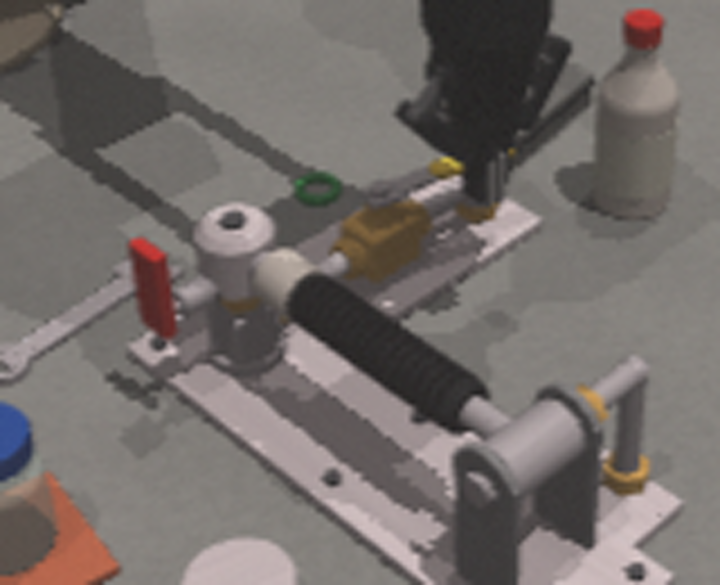

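The yellow grip in the crop is still around (440-515,150-170), unmoved, with the fingers in front of it at (487,195). I need to reconcile this before moving again.

```bash
python3 - <<'E'
from h import *
s=sense();t=s["tcp_pos"]
print("tip proj scene crop",(proj("scene",t+[0,0,-.008])-(150,150))*4.5,"top",proj("top",t+[0,0,-.008]))
for z in(.06,.08,.1):print(z,ray("top",(232.7,225.6),z),ray("scene",(254.3,184.1),z))
q=(.5003,-.1155,np.radians(-4.4))
print("stem crop",(proj("scene",dock(q,(0,.115,.076)))-(150,150))*4.5,[(a,((proj("scene",dock(q,(.07*np.cos(a),.115+.07*np.sin(a),.078)))-(150,150))*4.5).round()) for a in(0,.4,.8,1.25,1.57)])
a=viewer.camera("top")[160:260,200:345,::-1];cv2.imwrite("pics/c.png",cv2.resize(a,None,fx=5.5,fy=5.5,interpolation=cv2.INTER_CUBIC))
b=viewer.camera("scene")[165:205,210:290,::-1];cv2.imwrite("pics/d.png",cv2.resize(b,None,fx=9,fy=9,interpolation=cv2.INTER_CUBIC))
E
```

```text
tip proj scene crop [483.88815923 244.28734486] top [250.40487772 205.67249922]
0.06 [0.53253373 0.06323542 0.06      ] [0.51358219 0.08512704 0.06      ]
0.08 [0.53244175 0.06162467 0.08      ] [0.53156142 0.0641733  0.08      ]
0.1 [0.53234977 0.06001392 0.1       ] [0.54954065 0.04321957 0.1       ]
stem crop [377.0795114  190.42065569] [(0, array([454., 236.])), (0.4, array([478., 213.])), (0.8, array([486., 187.])), (1.25, array([474., 159.])), (1.57, array([455., 143.]))]
```

View pics/c.png

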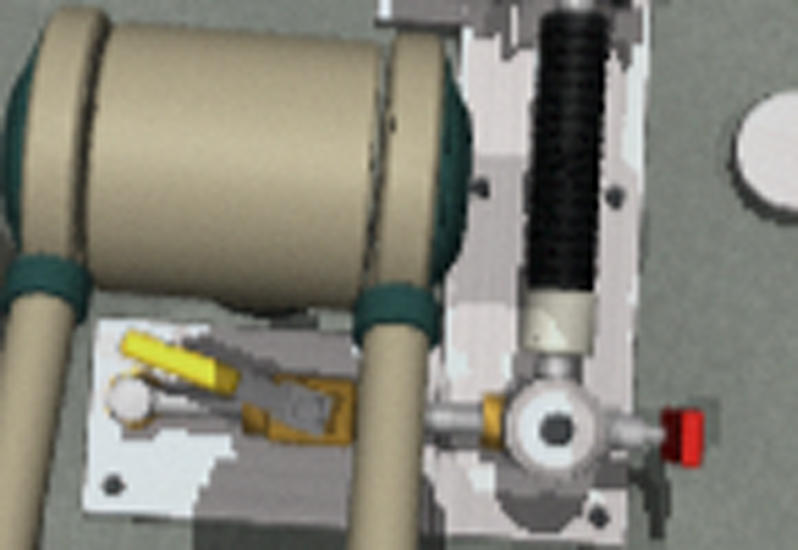

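View pics/d.png

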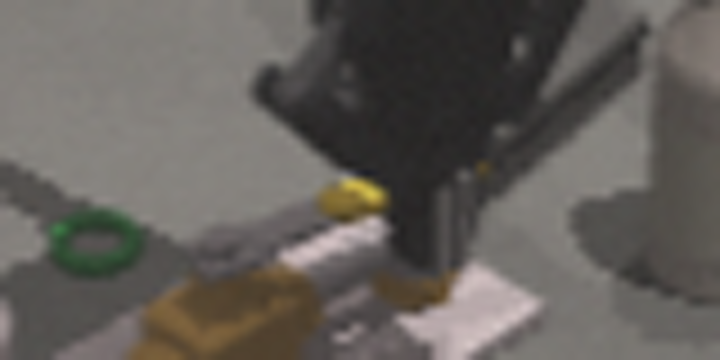

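The top crop shows the lever unmoved, with its grip at (125-235,335-385) and the wrist beyond it. The scene crop shows fingertips ending near row 275, higher than the projected 353. I'll check the fingertip silhouette numerically.

```bash
python3 - <<'E'
from h import *
o=cv2.resize(cv2.imread("pics/scene0.png"),(512,384),interpolation=cv2.INTER_AREA).astype(int)
n=viewer.camera("scene")[:,:,::-1].astype(int)
d=abs(n-o).max(2)
np.set_printoptions(linewidth=250)
print("cols",list(range(244,276)))
for v in range(176,212,2): print(v,"".join("#" if x>40 else "+" if x>20 else "." for x in d[v,240:280]), n[v,250:268:3].max(1).tolist())
s=sense();t=s["tcp_pos"];print("opening",s["opening"])
for dz in(0,.02,.04):
  for off in((.011,.0145),(-.011,.0145),(.011,-.0145),(-.011,-.0145)): print(dz,off,proj("scene",t+[off[0],off[1],-.008+dz]).round(1))
E
```

```text
cols [244, 245, 246, 247, 248, 249, 250, 251, 252, 253, 254, 255, 256, 257, 258, 259, 260, 261, 262, 263, 264, 265, 266, 267, 268, 269, 270, 271, 272, 273, 274, 275]
176 #####+.....+#################+.......... [49, 38, 40, 43, 39, 44]
178 .###++.........+++##########............ [44, 40, 41, 44, 41, 50]
180 ....+++.............++###............... [43, 42, 40, 39, 43, 69]
182 ......####+....+########+............... [45, 45, 43, 44, 43, 54]
184 .........+#############+................ [56, 45, 41, 45, 73, 63]
186 .....+####..#######+.................... [190, 56, 42, 80, 64, 74]
188 .+####+###+.+######+##+................. [93, 48, 41, 82, 67, 124]
190 ###+++.......###++..###................. [179, 82, 45, 81, 80, 119]
192 +............+++++.+##.................. [112, 62, 45, 82, 108, 117]
194 ................+++###.................. [81, 67, 47, 83, 162, 121]
196 ........................................ [87, 79, 85, 101, 202, 190]
198 ######.................................. [96, 79, 84, 130, 185, 185]
200 ++++++.......#.......................... [78, 95, 180, 185, 184, 201]
202 +++......+######........................ [99, 105, 160, 173, 201, 140]
204 ++++##############...................... [116, 96, 93, 173, 137, 124]
206 .++##############....................... [94, 93, 119, 134, 123, 121]
208 ..##############........................ [120, 121, 114, 122, 136, 125]
210 #############++......................... [121, 86, 125, 135, 134, 123]
opening 4.014006584524799e-05
0 (0.011, 0.0145) [263.9 203.4]
0 (-0.011, 0.0145) [258.  200.3]
0 (0.011, -0.0145) [257.3 208.3]
0 (-0.011, -0.0145) [251.3 205.1]
0.02 (0.011, 0.0145) [264.  197.8]
0.02 (-0.011, 0.0145) [258.  194.8]
0.02 (0.011, -0.0145) [257.3 202.8]
0.02 (-0.011, -0.0145) [251.3 199.6]
0.04 (0.011, 0.0145) [264.1 192.2]
0.04 (-0.011, 0.0145) [258.  189.1]
0.04 (0.011, -0.0145) [257.3 197.1]
0.04 (-0.011, -0.0145) [251.2 193.9]
```

```bash
python3 - <<'E'
from h import *
t=np.array([.214,.5331,.2012])
print("start tip(open ~13 back)",[ (proj("scene",t+[0,0,-.008+dz])*1.5).round() for dz in(0,.013,.03)],"finger ends",[(proj("scene",t+np.array([.374*k,.927*k,.005]))*1.5).round() for k in(-.05,.05)])
print("base",proj("scene",(0,0,0))*1.5)
im=cv2.imread("pics/scene0.png")[0:140,330:500]
cv2.imwrite("pics/e.png",cv2.resize(im,None,fx=4,fy=4,interpolation=cv2.INTER_CUBIC))
E
```

```text
start tip(open ~13 back) [array([405., 117.]), array([405., 113.]), array([405., 106.])] finger ends [array([389., 116.]), array([422., 110.])]
base [201.14854525 232.19188293]
```

View pics/e.png

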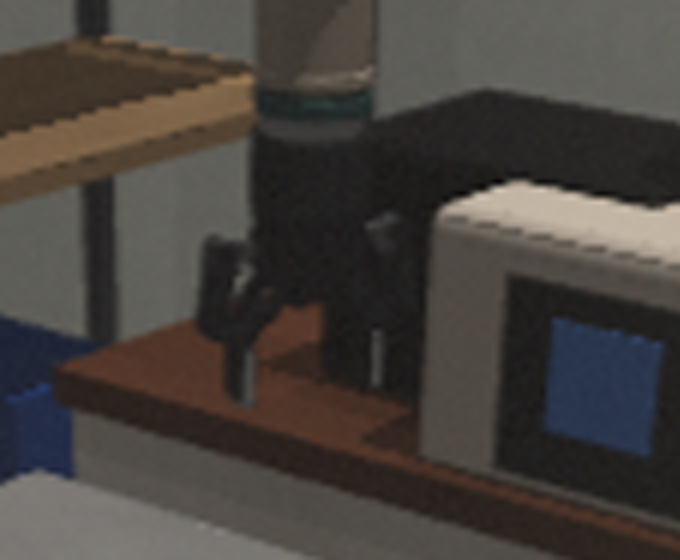

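The crop shows the open fingertips at (240,403) and (375,385). They sit about 40 mm higher than the reported TCP implies, which fits the fingers having passed over the lever. I'll go back to free ground beside the lever and descend in steps, watching force.

>>> play_rows(
  grip=[1,1,1,1,1,1,1,1,1,1],
  slide=[
    [0,0,-0.16],
    [0,0,0],
    [0.11,0.049,0],
    [0.11,0.049,0],
    [0.11,0.049,0],
    [0.11,0.049,0],
    [0,0,0],
    [0,0,0.08],
    [0,0,0.08],
    [0,0,0],
  ],
  turn=[0,0,0,0,0,0,0,0,0,0],
)

```text
t: 4.98
tcp_pos: [0.4778, 0.0721, 0.0678]
orientation: [-180.0, -0.3, 175.7]
ft_force: [-1.1, 0.6, 0.0]
opening: -0.0
finger_force: 0.0
```

>>> play_rows(
  grip=[1,1,1,1,1],
  slide=[
    [0,0,0.04],
    [0,0,0.04],
    [0,0,0.04],
    [0,0,0.04],
    [0,0,0],
  ],
  turn=[0,0,0,0,0],
)

```text
t: 5.4
tcp_pos: [0.4796, 0.0718, 0.0293]
orientation: [-180.0, -0.1, 175.7]
ft_force: [-1.1, 0.2, 0.2]
opening: -0.0001
finger_force: 0.0
```

```bash
python3 - <<'E'
from h import *
o=cv2.resize(cv2.imread("pics/scene0.png"),(512,384),interpolation=cv2.INTER_AREA).astype(int)
n=viewer.camera("scene")[:,:,::-1].astype(int)
s=sense();t=s["tcp_pos"];print(t,s["ft_force"])
Y=np.radians(-4.4);R=np.array([[np.cos(Y),np.sin(Y)],[-np.sin(Y),np.cos(Y)]])
print("dock xy",R@(t[:2]-(.5003,-.1155)))
for dz in(-.008,.033):print(dz,proj("scene",t+[0,0,dz]).round(1))
d=(n-o).min(2)
for v in range(160,204,2): print(v,"".join("#" if n[v,u].max()<75 else "y" if n[v,u,2]-n[v,u,0]>70 else "." for u in range(220,270)))
E
```

```text
[0.48022014 0.07176616 0.03006821] [ 0.55540496 -0.66110803  0.07020217]
dock xy [-0.03438756  0.18517373]
-0.008 [243.5 191.7]
0.033 [243.2 181.1]
160 ...........####################..###..............
162 ..........#####################.###...............
164 .....###.#####.####################...............
166 ......#########..#################................
168 .........#######################..................
170 ...........##################.....................
172 .............###############......................
174 .................#########.#......................
176 ...................#####.#.#####..................
178 ...................#####.#.##########...........##
180 ...................#####.#.###############....####
182 .....................###.#....######..yyyyyy.#####
184 ...............................yyyyyyyyyyyy.###...
186 ..........................yyyyyyyyyyy...######....
188 ..........................yyyy....................
190 ####..................................#...........
192 .....#.............................####...........
194 .####...........................####.#............
196 .........................##.#.....................
198 ........yy........yyyyyyy.........................
200 .......yyyyyyyyyyyyy..............................
202 ..........yyyyyyy.................................
```

The finger bottom at scene row 183, columns 239-246, confirms the true tip is about 35 mm above the reported TCP. I'll lower by 4 mm more and push.

>>> play_rows(
  grip=[1,1,1,1,1,1],
  slide=[
    [0,0,0.018],
    [-0.072,0.01,0],
    [-0.072,0.01,0],
    [-0.033,-0.001,0],
    [-0.034,-0.006,0],
    [0,0,0],
  ],
  turn=[0,0,0,0,0,0],
)

```text
t: 5.95
tcp_pos: [0.5336, 0.0707, 0.0255]
orientation: [-180.0, -0.0, 175.7]
ft_force: [-1.0, 0.2, 0.3]
opening: -0.0003
finger_force: 0.2
```

```bash
python3 - <<'E'
from h import *
n=viewer.camera("top")[:,:,::-1].astype(int)
m=viewer.camera("scene")[:,:,::-1].astype(int)
s=sense();t=s["tcp_pos"];print(t,s["ft_force"])
for k,(v0,v1,u0,u1) in((0,(174,200,240,272)),):
  for v in range(v0,v1,2): print(v,"".join("#" if m[v,u].max()<75 else "y" if m[v,u,2]-m[v,u,0]>70 else "." for u in range(u0,u1)))
E
```

```text
[0.53369349 0.07087085 0.02566854] [-0.40496985  0.40116369 -0.35362286]
174 ###########################.....
176 ..######################......##
178 ....###################.....####
180 .....#################....######
182 ..........####################..
184 ............######.########.....
186 ............#####..yyyyyyy......
188 ..........yyyyyyyyyyyyyyyy......
190 .......yyyyyyyyy................
192 ...............##...............
194 ...........#####................
196 ........#.......................
198 yyy.............................
```

The lever is now moving; the yellow has shifted down in the image. I'll continue along the arc.

>>> play_rows(
  grip=[1,1,1,1,1,1,1,1,1,1],
  slide=[
    [-0.034,-0.01,0],
    [-0.034,-0.015,0],
    [-0.032,-0.019,0],
    [-0.03,-0.024,0],
    [-0.027,-0.029,0],
    [-0.024,-0.034,0],
    [-0.019,-0.037,0],
    [-0.014,-0.04,0],
    [0,-0.012,0],
    [0,0,0],
  ],
  turn=[0,0,0,0,0,0,0,0,0,0],
)

```text
t: 6.88
tcp_pos: [0.5832, 0.016, 0.0257]
orientation: [179.5, 0.1, 175.4]
ft_force: [-1.0, 16.4, 0.6]
opening: -0.0
finger_force: 8.2
```

```bash
cat >> h.py <<'E'
def pose():
    s=sense();t=s["tcp_pos"];Y=np.radians(-4.4);R=np.array([[np.cos(Y),np.sin(Y)],[-np.sin(Y),np.cos(Y)]])
    print("tcp",t.round(4),"F",s["ft_force"].round(1),"dock",(R@(t[:2]-(.5003,-.1155))).round(4),"rpy",s["orientation"].round(1),"t",s["t"],"open",round(s["opening"],4),s["finger_force"])
def yel(n,v0,v1,u0,u1):
    m=viewer.camera(n).astype(int)
    for v in range(v0,v1,2): print(v,"".join("#" if m[v,u].max()<75 else "y" if m[v,u,0]-m[v,u,2]>70 else "." for u in range(u0,u1)))
E
python3 - <<'E'
from h import *
pose();yel("scene",178,212,236,272)
q=(.5003,-.1155,np.radians(-4.4))
for a in(0,.1,.2):print(a,[proj("scene",dock(q,(r*np.cos(a),.115+r*np.sin(a),.078))).round(1) for r in(.04,.07,.097)])
E
```

```text
tcp [0.5832 0.016  0.0257] F [-1.  16.4  0.6] dock [0.0726 0.1375] rpy [1.795e+02 1.000e-01 1.754e+02] t 6.8833 open -0.0 8.20884883403778
178 ........############################
180 ........############################
182 .........###########################
184 ..........#########################.
186 ...#########.#####################..
188 ..###..##########################...
190 ...##########..#################....
192 ......######################........
194 .........##################.........
196 ...........###############..........
198 ...............###########..........
200 ................######.###..........
202 ................yyy.##.###..........
204 ................yyyyyyy.#...........
206 ...................yyyy.#...........
208 ......................#.............
210 ...................#................
0 [array([243.3, 197.8]), array([250.8, 202.4]), array([257.7, 206.8])]
0.1 [array([244.3, 197.1]), array([252.5, 201.3]), array([260. , 205.1])]
0.2 [array([245.2, 196.4]), array([254., 200.]), array([262.1, 203.3])]
```

Against the stop at 16 N, the finger is where a shut lever puts it. I'll dwell, back off, lift and go above the tab with the fingers part open.

>>> play_rows(
  grip=[1,1,1,1,1,1,1,1],
  slide=[
    [0,0,0],
    [0,0,0],
    [0,0,0],
    [0,0.06,0],
    [0,0,-0.15],
    [0,0,-0.15],
    [0,0,-0.14],
    [0,0,0],
  ],
  turn=[0,0,0,0,0,0,0,0],
)

```text
t: 7.6
tcp_pos: [0.5908, 0.0249, 0.144]
orientation: [-179.9, 1.1, 175.7]
ft_force: [1.1, -0.7, 0.9]
opening: 0.0003
finger_force: 0.0
```

>>> play_rows(
  grip=[0.67,0.67,0.67,0.67,0.67,0.67,0.67,0.67],
  slide=[
    [0.048,-0.138,0],
    [0.048,-0.138,0],
    [0.048,-0.138,0],
    [0.048,-0.138,0],
    [0.048,-0.138,0],
    [0.048,-0.138,0],
    [0,0,0],
    [0,0,0],
  ],
  turn=[0,0,0,0,0,0,0,0],
)

```text
t: 8.27
tcp_pos: [0.4964, -0.1776, 0.1361]
orientation: [-179.9, 0.2, 175.4]
ft_force: [0.3, 0.3, 0.5]
opening: 0.0284
finger_force: 0.0
```

```bash
python3 - <<'E'
from h import *
pose()
a=viewer.camera("scene")[140:240,150:290,::-1];cv2.imwrite("pics/f.png",cv2.resize(a,None,fx=5.5,fy=5.5,interpolation=cv2.INTER_CUBIC))
q=(.5003,-.1155,np.radians(-4.4));print("tabtop crop",(proj("scene",dock(q,(0,-.06,.129)))-(150,140))*5.5)
E
```

```text
tcp [ 0.4964 -0.1776  0.1361] F [0.3 0.3 0.5] dock [ 0.0009 -0.0622] rpy [-179.9    0.2  175.4] t 8.2667 open 0.0284 0.0
tabtop crop [176.3772474  359.10146739]
```

View pics/f.png

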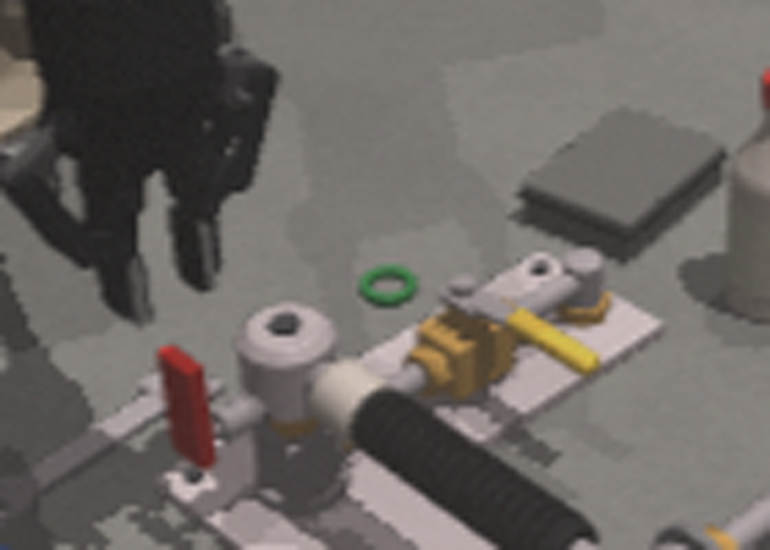

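The valve is shut, with the yellow grip at (510-595,310-365) across the pipe. The part-open fingertips at (135,320) and (205,290) straddle the red tab top at (180,355). I'll descend over it and close.

>>> play_rows(
  grip=[0.67,0.67,0.67,0.67,0.67,0.67],
  slide=[
    [0,0.009,0],
    [0,0,0.07],
    [0,0,0.07],
    [0,0,0.07],
    [0,0,0.07],
    [0,0,0],
  ],
  turn=[0,0,0,0,0,0],
)

```text
t: 8.82
tcp_pos: [0.4945, -0.1692, 0.0626]
orientation: [179.9, -0.3, 175.8]
ft_force: [-0.6, 0.5, -0.7]
opening: 0.0281
finger_force: 0.0
```

```bash
python3 - <<'E'
from h import *
pose()
a=viewer.camera("scene")[170:240,150:220,::-1];cv2.imwrite("pics/g.png",cv2.resize(a,None,fx=8,fy=8,interpolation=cv2.INTER_CUBIC))
E
```

```text
tcp [ 0.4945 -0.1692  0.0626] F [-0.6  0.5 -0.7] dock [-0.0016 -0.054 ] rpy [179.9  -0.3 175.8] t 8.8167 open 0.0281 0.0
```

View pics/g.png

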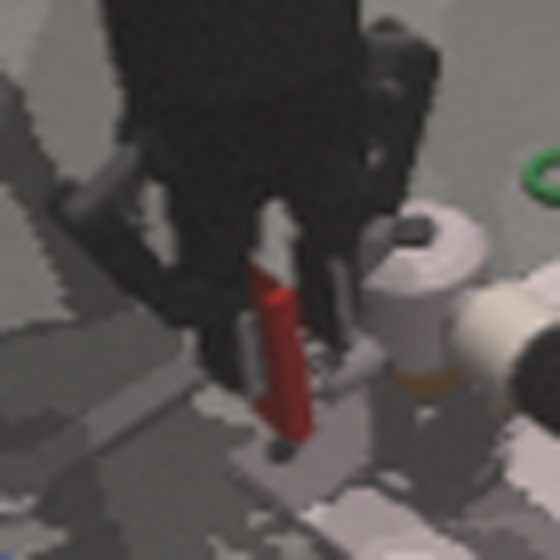

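The tab (255-310,265-440) stands between the fingers, with tips about 30 mm below its top. I'll centre, raise slightly and close.

>>> play_rows(
  grip=[0.67,0.67,1,1,1,1,1,1],
  slide=[
    [0,-0.018,-0.016],
    [0,0,0],
    [0,0,0],
    [0,0,0],
    [0,0,0],
    [0,0,0],
    [0,0,0],
    [0,0,0],
  ],
  turn=[0,0,0,0,0,0,0,0],
)

```text
t: 9.53
tcp_pos: [0.4972, -0.1753, 0.0709]
orientation: [179.9, 0.2, 175.6]
ft_force: [1.4, 4.7, 6.2]
opening: 0.0087
finger_force: 59.7
```

>>> play_rows(
  grip=[1,1,1,1,1,1,1],
  slide=[
    [0,-0.016,0],
    [0,-0.016,0],
    [0,-0.016,0],
    [0,0,0],
    [0,0,0],
    [0,0,0],
    [0,0,0],
  ],
  turn=[0,0,0,0,0,0,0],
)

```text
t: 10.12
tcp_pos: [0.4964, -0.1854, 0.0707]
orientation: [179.7, 0.2, 175.6]
ft_force: [3.3, 8.5, 5.3]
opening: 0.0092
finger_force: 59.8
```

>>> play_rows(
  grip=[1,1,1,1,1],
  slide=[
    [0,-0.01,0],
    [0,0,0],
    [0,0,0],
    [0,0,0],
    [0,0,0],
  ],
  turn=[0,0,0,0,0],
)

```text
t: 10.53
tcp_pos: [0.4963, -0.1875, 0.0707]
orientation: [179.7, 0.2, 175.6]
ft_force: [3.0, 10.2, 6.0]
opening: 0.0089
finger_force: 59.8
```

>>> play_rows(
  grip=[1,1,1,1,1],
  slide=[
    [-0.003,0,-0.021],
    [-0.003,0,-0.021],
    [-0.007,0,-0.042],
    [0,0,0],
    [0,0,0],
  ],
  turn=[0,0,0,0,0],
)

```text
t: 10.95
tcp_pos: [0.4981, -0.1869, 0.09]
orientation: [179.6, -0.0, 175.6]
ft_force: [4.6, 9.7, -4.6]
opening: 0.0088
finger_force: 58.9
```

>>> play_rows(
  grip=[1,1,1,1,1,1,1,1,1,1],
  slide=[
    [-0.009,0,-0.042],
    [-0.011,0,-0.042],
    [-0.013,0,-0.042],
    [-0.015,0,-0.042],
    [0,0,0],
    [0,0,0],
    [0,0,0],
    [0,0,0],
    [0,0,0],
    [0,0,0],
  ],
  turn=[0,0,0,0,0,0,0,0,0,0],
)

```text
t: 11.78
tcp_pos: [0.5082, -0.1871, 0.1311]
orientation: [179.5, -0.2, 175.6]
ft_force: [1.2, 10.0, -3.9]
opening: 0.0089
finger_force: 58.6
```

```bash
python3 - <<'E'
from h import *
pose()
a=viewer.camera("scene")[130:260,140:310,::-1];cv2.imwrite("pics/i.png",cv2.resize(a,None,fx=4.5,fy=4.5,interpolation=cv2.INTER_CUBIC))
q=(.5003,-.1155,np.radians(-4.4))
for th in(0,.2,.27):print(th,((proj("scene",dock(q,(.24-.24*np.cos(th)+.023*np.sin(th),0,.095+.24*np.sin(th)+.023*np.cos(th))))-(140,130))*4.5).round())
E
```

```text
tcp [ 0.5082 -0.1871  0.1311] F [ 1.2 10.  -3.9] dock [ 0.0134 -0.0708] rpy [179.5  -0.2 175.6] t 11.7833 open 0.0089 58.63791882991791
0 [275. 307.]
0.2 [278. 249.]
0.27 [282. 230.]
```

View pics/i.png

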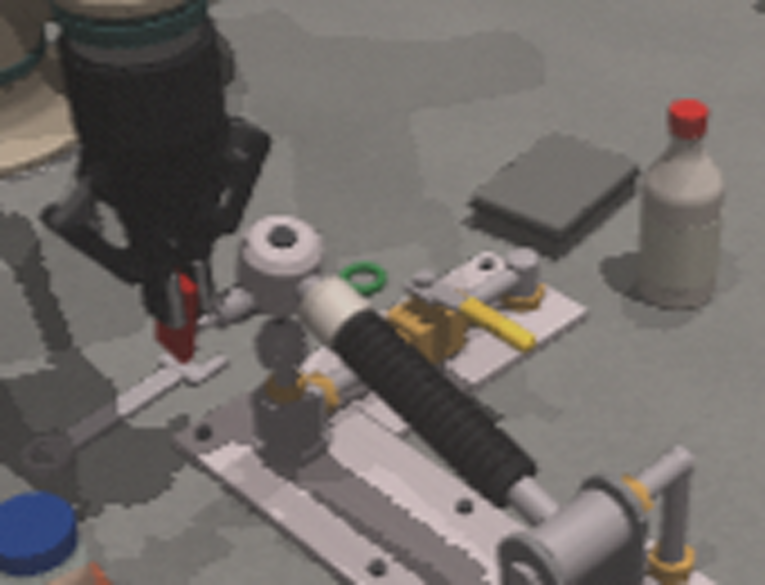

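The coupler is off its ball; its top at (283,235) corresponds to about 0.25 rad, the valve is shut and the bystanders are in place. I'll add a small rise for margin, settle, then hand in.

>>> play_rows(
  grip=[1,1,1,1,1,1,1,1,1,1],
  slide=[
    [-0.004,0,-0.012],
    [-0.004,0,-0.012],
    [0,0,0],
    [0,0,0],
    [0,0,0],
    [0,0,0],
    [0,0,0],
    [0,0,0],
    [0,0,0],
    [0,0,0],
  ],
  turn=[0,0,0,0,0,0,0,0,0,0],
)

```text
t: 12.67
tcp_pos: [0.5101, -0.1872, 0.1367]
orientation: [179.5, -0.3, 175.6]
ft_force: [1.4, 9.7, -5.8]
opening: 0.0092
finger_force: 58.4
```

```bash
python3 - <<'E'
from h import *
from bench import ticket
pose();print(ticket.close_job())
E
```

```text
tcp [ 0.5101 -0.1872  0.1367] F [ 1.4  9.7 -5.8] dock [ 0.0153 -0.0707] rpy [179.5  -0.3 175.6] t 12.6667 open 0.0092 58.41613948345184
the job is handed in; nothing more can be done
None
```

I shut the valve, pulled the latch and lifted the coupler off its ball. The arm is holding it by the latch tab about 6.5 cm up (roughly 0.27 rad), with no bystander visibly disturbed. I handed the job in at 12.7 s, but no verdict came back, so I can't confirm it passed.

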